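# Hang the tally, then unbolt the tool locker's gate and hold it ajar

### The job

To draw tools from the locker, first hang the red tally by its hole on the steel peg of the wooden stand and let go of it. Then free the gate: its bolt has sagged behind the keeper's bent-up lip, so lift the orange knob and draw the bolt back over the lip without forcing it, and pull the gate ajar towards you against its closing spring, 5 to 12 cm at its free edge. Finish while still holding the gate there with the bolt drawn (the spring would shut it), and leave the other things on the bench undisturbed.

Things in the scene. Friction and masses are not known exactly. Their poses are not given: they have to be found in the camera images.
- tally: loose red plate (tally), 50 wide (its y) x 6 thick (its x) x 110 tall (its z), about 70 g; origin at the centre of its lower edge. It starts upright, its lowest 25 mm in the slot of the rack, lower edge 10 mm above the bench. Best taken by its two upright side edges near the top, from above
- tally_hole (a point): centre of the tally's round 20 mm hole, 78 mm above its lower edge and 32 mm below its upper edge; the hole runs through along the tally's x
- rack: fixed dark wooden block 75 (x) x 95 (y) x 35 high with a slot 9 x 53, 25 deep, that holds the tally upright; origin at the centre of its underside. It may change places with the stand
- stand: fixed wooden stand: base 110 (x) x 90 (y) x 22 high, with an upright post 26 x 40, 167 mm high, from 17 to 43 mm towards +x of its origin (centre of its underside). The peg sticks out of the post's face towards the stand's -x (roughly at the robot)
- peg (a point): a point on the axis of the round 10 mm steel peg, 28 mm from the post's face and 33 mm from the peg's free end, 141 mm above the bench; axes as the stand: the peg runs out along -x and rises 6 degrees towards its free end, about 3.5 mm at the end. A tally that hangs there has its hole's centre about 5 mm below the peg's axis
- locker: fixed wooden tool locker 220 deep (x) x 400 wide (y) x 200 high; origin at the centre of its underside; its front, with the gate, looks towards its -x (roughly at the robot). Yellow lip: the bent-up edge of the steel keeper on the frame, just left (+y) of the gate
- knob (a point): middle of the orange upright cylinder (24 across, 30 high) on top of the bolt's handle; there to be pinched from above. It stands 227 mm above the bench when sagged, i.e. 27 mm above the locker's top and 20 mm in front of the gate; on a 10 mm stem. It moves with gate and bolt; axes as the gate (locker when shut)
- gate_hinge (a point): point on the gate's upright hinge axis, at the right-hand (-y) end of the gate, in the gate's front plane, 172 mm above the bench. Axes turn with the gate
- gate_edge (a point): front corner of the gate's free edge (left end, +y), 281 mm from the hinge axis, 172 mm above the bench
- gate (a joint): opening angle of the gate, rad: 0 shut; grows as the free edge swings out of the locker towards -x, counter-clockwise from above, up to 1.3. A spring shuts it with about 0.3 N m when shut and 0.8 N m at 0.3 rad. 0.18 to 0.43 rad is 5 to 12 cm at the free edge
- bolt (a joint): how far the bolt is drawn back, m: 0 shot home, at most 0.050; it slides along the gate towards the hinge (-y of the gate), friction about 1 N. The collar on its end (26 across) catches behind the lip at about 0.006 unless lifted; from 0.032 on it is clear of the keeper and the gate is free
- bolt_lift (a joint): height of the bolt in its worn slots, m: 0 sagged (where its weight of about 2.5 N, knob included, pulls it), at most 0.015; more than 0.008 clears the lip, which must be kept until the bolt is drawn about 0.030
- mallet: bystander, loose: carver's round wooden mallet lying on its side: head 90 mm across, 130 mm long, thin handle 140 mm; origin at its underside
- gouge_a: bystander, loose: carving gouge lying flat, orange handle, 230 mm long, 22 mm high; origin at its underside
- gouge_b: bystander, loose: carving gouge lying flat, pale wooden handle, 230 mm long, 22 mm high; origin at its underside
- stone: bystander, loose: grey sharpening stone 150 x 50 x 25 mm; origin at its underside
- glue: bystander, loose: white glue bottle with a red cap, 60 mm across, 170 mm high; origin at its underside
- jar: bystander, loose: blue ceramic pot, 84 mm across, 100 mm high; origin at its underside
- blank: bystander, loose: two-step pale wooden carving blank, 100 x 100 mm foot, 140 mm high; origin at its underside
- keeper: the fixed steel keeper: an open-topped channel with the lip; part of the locker, origin as the locker's
Not all that is in view belongs to the job. Leave any green or pink look-alike of the stand alone. There is more than one size of the tally; the job needs the middle-sized.

How it is judged (in metres and radians):
On the way, in this order (a step that is already met when the one before it is completed fails the run):
1. the tally hangs by its hole on the peg, let go of (x of tally_hole in the frame of peg between -0.032 and 0.026 m and y of tally_hole in the frame of peg between -0.008 and 0.008 m and z of tally_hole in the frame of peg between -0.014 and 0.004 m and angle between tally's own z axis and vertical below 0.45 rad and contact force between tally and stand above 0.1 N and contact force between the fingers and tally below 0.1 N and linear speed of tally below 0.04 m/s), for 0.2 s.
2. the bolt is drawn back clear of the keeper, the gate still shut (value of joint bolt above 0.026 m and value of joint gate below 0.12 rad).
At the end, for the whole second after the job is handed in: Tally at rest on the peg by its hole (within 8 mm sideways, at most 14 mm below the peg point), untouched; gate still, open 0.15 to 0.46 rad, bolt drawn over 20 mm, fingers bearing on the gate or its bolt with over 1.5 N (all of step 1 and value of joint gate between 0.15 and 0.46 rad and velocity of joint gate between -0.05 and 0.05 rad/s and value of joint bolt above 0.02 m and contact force between the fingers and gate above 1.5 N); the arm keeps its last pose, push and grip.
It fails at once if the bolt was forced against the keeper (over 30 N) (contact force between bolt and keeper above 30 N).
It fails at once if a bystander was pushed more than 30 mm or knocked over (distance of any of mallet, gouge_a, gouge_b, stone, glue, jar, blank from where it was at the start of the episode above 0.03 m or angle between any of glue, jar, blank's own z axis and vertical above 0.5 rad).
It also fails if it takes over 51 s, if anything falls off the work surface, if the arm or the gripper's body presses on something with over 40 N, if the wrist force passes 120 N, or if a joint passes its speed limit or range.

### The arm

A 6-joint arm with a two-finger parallel gripper is mounted at the origin on the work surface. World frame = base frame: x ahead of the robot, y to its left, z up, the work surface at z = 0. Lengths are in mm, angles in rad, forces in N, time in s.
With the tool pointing down it reaches from about 350 to 975 mm from the base axis. Payload 7.1 kg.
Tool frame: the origin (TCP) lies on the mounting face of the last link; the fingertips stand 182 mm ahead of it and the grasp point (between the pads) lies 163 mm ahead of it (ctrl.finger_overhang is the distance from the TCP to the fingertips, in mm); z points along the fingers, y is the direction in which the jaws open and shut (so a half turn about z gives the same grasp; the last joint's range is limited). The gripper opens to 88 mm and grips with 3 to 60 N. Pads are 20 mm wide; open, the fingers measure 115 mm over their backs; the gripper's body (75 mm by 178 mm) begins 61 mm behind the grasp point.
Start: joints at [1.118, 0.423, 1.63, -0, 1.089, -0.019], TCP at [262.669, 567.108, 404.675] pointing down, gripper open.
Joint ranges: [-3, 3], [-0.9, 2.11], [0.09, 2.58], [-1.31, 4.45], [0.11, 2.69], [-2.54, 2.54]. Speed limits (rad/s): [2.39, 2.39, 3.01, 3.14, 3.14, 3.14].

### API

Orientations are given as a rotation vector (axis times angle).
In Python, from workcell import ctrl, viewer, recognise gives the robot as it stands.
- The arm moves only by the shell command python3 -m handwheel 'ROWS'. ROWS is JSON, a list of rows, each an object of numbers: "gripper": the closure, from 0 (fully open) to 1 (shut); "tx", "ty", "tz": the shift along the tool's x, y, z in m; "rx", "ry", "rz": the turn, a rotation vector about the tool's x, y, z in degrees. In form: [{"gripper": .., "tx": .., "ty": .., "tz": .., "rx": .., "ry": .., "rz": ..}, ...]. A call has 1 to 8 rows; each row shifts and turns the commanded pose from where the row before left it, along the tool's axes as they then stand; what a row does not reach is not made up. A row lasts 1/8 s, in which the tool goes at most 62.5 mm and 10.7 degrees, less where a joint would pass 70% of its speed; a pose out of reach is approached as far as the arm can. A call with a gripper value outside its range is refused whole. The fingers move at their own pace and stop on an object; the grip force is fixed at half the most. Time passes only in rows, so rows that do not move let the fingers close. It gives the time, the measured TCP pose, the force and the opening at its end, in the units of the state.
- ctrl.get_obs(): the state, without advancing time (a new reading comes with each control period).
- viewer.get_image(name): name is "scene" or "top" or "wrist"; returns a dict with "image" (420x560x3 uint8, red, green, blue), "range_z" (420x560 float32, mm along the optical axis (not along the pixel's ray), 0 where there is no reading), "vfov" (degrees; the focal length in pixels is half the picture's height over the tangent of half this angle, whatever the lens; pixels are square), "cx", "cy" (the principal point, pixels), "extrinsics" (4x4, takes a point from world to camera coordinates); the wrist camera has in their place "T_tool_cam" (4x4, takes a point from camera to tool coordinates, whose origin is the TCP and whose axes are the flange's). Camera axes: x right, y up, looking along -z (the intrinsics and any distortion apply to the point x, -y, -z); pixel columns grow to the right and rows downward; lengths in mm; the calibration is good to about 2 mm. A picture is of the moment at which its call begins: read the wrist's pose just before it.
- ctrl.close_job(): hands the job in, once; it reports no verdict.
Trained networks look in a picture, given as the dict that the camera call returned (one of the last four; its "shot" number tells which), for a name from the list of things; names that differ only in an ending like _2 or _b are one class to them, and where a whole thing is asked for, a point or a joint stands for the part that bears it (a point fixed in the world has none). Each returns a list of dicts, best first, with "p" (0 to 1); they miss things now and then, are a little off and sometimes report something else, mostly with a low value. They report only what shows in the picture. A call takes as long as a camera call. They do not tell look-alikes from the thing itself.
- recognise(picture, name): "xy" ([column, row] as shares, 0 to 1, of the picture: columns of its width, rows of its height, amid what is visible of it).
The state is a dict: "t": time; "qpos": joint angles; "qvel": joint speeds; "joint_torque": joint torques, N m; "ee_pos": TCP position; "orientation": TCP orientation; "ft_force": force on the tool from outside, world axes, zero at the start; "moment": the same for the moment, N m; "width": finger opening in mm.
Only numpy, scipy, OpenCV 4.12 (cv2) and the standard library are available. Lean on these libraries where they do the work, as an engineer would, in place of code of your own. Each camera call takes 0.05 s, during which the arm holds its last target.

## Working session

There is one attempt and no reset: what is moved stays moved. The work goes in short steps, Python scripts to look and compute and a shell command to move; the robot and the scene stay as the last step left them, time stands still between calls to the robot, and variables do not carry over. Pictures are saved under pics/ and viewed, and the job is handed in when it is done.

```bash
ls; mkdir -p pics
cat > h.py <<'E'
import numpy as np, cv2, pickle
from scipy.spatial.transform import Rotation as R
from workcell import ctrl, viewer, recognise
def K(p):
    h=p["image"].shape[0]; f=h/2/np.tan(np.radians(p["vfov"])/2); return f,p["cx"],p["cy"]
def camworld(p,obs=None):
    if "extrinsics" in p: return np.linalg.inv(np.array(p["extrinsics"]))
    T=np.eye(4);T[:3,:3]=R.from_rotvec(obs["orientation"]).as_matrix();T[:3,3]=obs["ee_pos"]
    return T@np.array(p["T_tool_cam"])
def cloud(p,obs=None):
    f,cx,cy=K(p);z=p["range_z"];h,w=z.shape;u,v=np.meshgrid(np.arange(w),np.arange(h))
    P=np.stack([(u-cx)/f*z,-(v-cy)/f*z,-z,np.ones_like(z)],-1)@camworld(p,obs).T
    P=P[...,:3];P[z<=0]=np.nan;return P
def ray(p,u,v,obs=None):
    f,cx,cy=K(p);T=camworld(p,obs);d=T[:3,:3]@np.array([(u-cx)/f,-(v-cy)/f,-1]);return T[:3,3],d
def atz(p,u,v,z,obs=None):
    o,d=ray(p,u,v,obs);return o+d*(z-o[2])/d[2]
def shot(name,fn):
    obs=ctrl.get_obs();p=viewer.get_image(name);cv2.imwrite("pics/"+fn+".png",p["image"][...,::-1])
    pickle.dump((p,obs),open("pics/"+fn+".pkl","wb"));return p,obs
def load(fn): return pickle.load(open("pics/"+fn+".pkl","rb"))
E
python3 - <<'E'
from h import *
for n in("scene","top","wrist"):
    p,o=shot(n,n+"0");print(n,{k:v for k,v in p.items() if k not in("image","range_z")}, (p["range_z"]>0).mean())
print(o)
E
```

```text
pics
scene {'vfov': 42.05986523134404, 'cx': 287.65693145674186, 'cy': 207.97461482415642, 'extrinsics': array([[ 5.48050592e-01,  8.36389551e-01,  9.64713135e-03,
        -2.73509273e+02],
       [-4.98306464e-01,  3.17212243e-01,  8.06887267e-01,
         1.09651375e+02],
       [ 6.71811891e-01, -4.47022272e-01,  5.90626677e-01,
        -2.01548265e+03],
       [ 0.00000000e+00,  0.00000000e+00,  0.00000000e+00,
         1.00000000e+00]]), 'shot': 1} 0.9646811224489796
top {'vfov': 48.39741893102878, 'cx': 281.62635309557413, 'cy': 215.34072245691434, 'extrinsics': array([[ 9.94740546e-04, -9.99916480e-01, -1.28857961e-02,
         5.90067275e+01],
       [ 9.82167339e-01, -1.44569080e-03,  1.88003264e-01,
        -4.94537718e+02],
       [-1.88006191e-01, -1.28430226e-02,  9.82083871e-01,
        -1.74045661e+03],
       [ 0.00000000e+00,  0.00000000e+00,  0.00000000e+00,
         1.00000000e+00]]), 'shot': 2} 0.9961309523809524
wrist {'vfov': 60.423452998145635, 'cx': 277.4960124626363, 'cy': 215.42447335097035, 'T_tool_cam': array([[-6.49224584e-04,  9.57426592e-01,  2.88676114
[... 269 characters left out ...]
 1.00000000e+00]]), 'shot': 3} 0.9960671768707483
{'t': 0.1, 'qpos': array([ 1.11800341e+00,  4.23769565e-01,  1.63058144e+00,  4.41492574e-06,
        1.08858646e+00, -1.89604400e-02]), 'qvel': array([ 0.0004106 , -0.000593  , -0.00176233,  0.0015707 , -0.00104524,
       -0.00051345]), 'joint_torque': array([-1.43961984e-04, -5.45609021e+01, -2.74323428e+01,  6.44419785e-02,
        1.87910954e-02, -5.89376100e-05]), 'ee_pos': array([262.56889845, 566.90761039, 403.98867615]), 'orientation': array([-6.76065454e-01, -3.06765990e+00,  2.05228579e-03]), 'ft_force': array([ 0.20710174, -0.59302499,  0.31151136]), 'moment': array([0.01391523, 0.02404554, 0.00331753]), 'width': 87.5808979489119}
```

View pics/scene0.png

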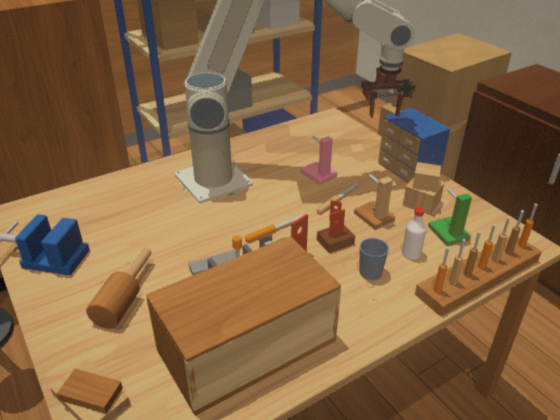

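View pics/top0.png

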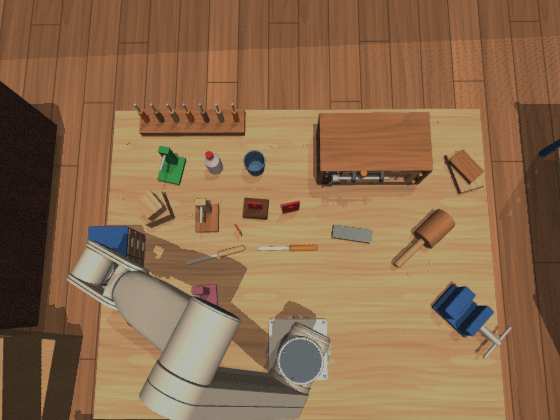

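View pics/wrist0.png

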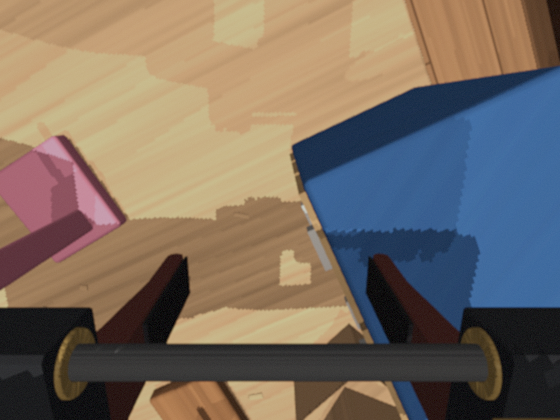

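Run:
```python
from h import *
p,_=load("scene0");q,_=load("top0")
a=cv2.resize(p["image"][160:280,180:470],None,fx=2.7,fy=2.7,interpolation=cv2.INTER_CUBIC)
b=cv2.resize(q["image"][140:270,140:340],None,fx=4,fy=4,interpolation=cv2.INTER_CUBIC)
c=cv2.resize(q["image"][100:200,300:440],None,fx=4,fy=4,interpolation=cv2.INTER_CUBIC)
for n,i in zip("abc",(a,b,c)):cv2.imwrite(f"pics/crop_{n}.png",i[...,::-1])
P=cloud(p);Q=cloud(q)
for (u,v) in [(255,203),(255,212),(290,207),(238,230),(201,203),(205,218),(363,174),(372,120),(320,150),(290,248),(255,163),(213,157),(230,250)]: print("top",u,v,Q[v,u].round(0))
for (u,v) in [(336,208),(336,225),(300,232),(235,243),(384,188),(374,214)]: print("sc",u,v,P[v,u].round(0))
for n in("tally","stand","knob","rack","peg","tally_hole","gate_hinge","gate_edge","locker"):
  r=recognise(viewer.get_image("top"),n); s=recognise(viewer.get_image("scene"),n)
  print(n,[(np.round(np.array(x["xy"])*[560,420]),round(x["p"],2)) for x in r[:4]],[(np.round(np.array(x["xy"])*[560,420]),round(x["p"],2)) for x in s[:4]])
```

```text
top 255 203 [526. 156. 124.]
top 255 212 [nan nan nan]
top 290 207 [518.  27.  90.]
top 238 230 [432. 221.  86.]
top 201 203 [518. 347. 166.]
top 205 218 [489. 357.  24.]
top 363 174 [ 603. -225.  240.]
top 372 120 [ 817. -270.  200.]
top 320 150 [703. -80. 202.]
top 290 248 [373.  27.  17.]
top 255 163 [718. 167.   0.]
top 213 157 [701. 315. 132.]
top 230 250 [366. 258.  12.]
sc 336 208 [444. 225.  49.]
sc 336 225 [536. 153.  70.]
sc 300 232 [520.  29.  85.]
sc 235 243 [ 618. -237.  231.]
sc 384 188 [536. 338. 140.]
sc 374 214 [513. 331.  26.]
tally [(array([291., 209.]), 0.47), (array([253., 206.]), 0.45), (array([371., 177.]), 0.2)] [(array([301., 228.]), 0.7), (array([337., 223.]), 0.65), (array([336., 205.]), 0.42)]
stand [(array([205., 291.]), 0.86), (array([172., 166.]), 0.65), (array([224., 253.]), 0.64), (array([203., 215.]), 0.61)] [(array([378., 211.]), 0.85), (array([322., 166.]), 0.83), (array([454., 221.]), 0.65)]
knob [(array([359., 176.]), 0.76)] [(array([239., 242.]), 0.62), (array([235., 246.]), 0.29)]
rack [(array([253., 209.]), 0.97)] [(array([335., 237.]), 0.7)]
peg [(array([170., 168.]), 0.85), (array([208., 296.]), 0.79), (array([208., 220.]), 0.57)] [(array([323., 165.]), 0.95), (array([454., 224.]), 0.95), (array([378., 207.]), 0.59)]
tally_hole [(array([293., 207.]), 0.69), (array([252., 208.]), 0.6)] [(array([302., 230.]), 0.77), (array([334., 221.]), 0.57)]
gate_hinge [(array([377., 179.]), 0.84), (array([153., 208.]), 0.65)] [(array([238., 246.]), 0.8), (array([244., 319.]), 0.15)]
gate_edge [(array([376., 178.]), 0.74)] [(array([241., 249.]), 0.82)]
locker [(array([373., 147.]), 0.63)] [(array([244., 321.]), 0.81)]
```

View pics/crop_a.png

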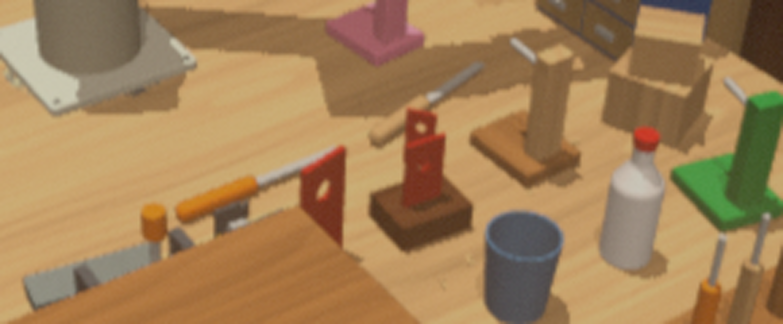

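View pics/crop_b.png

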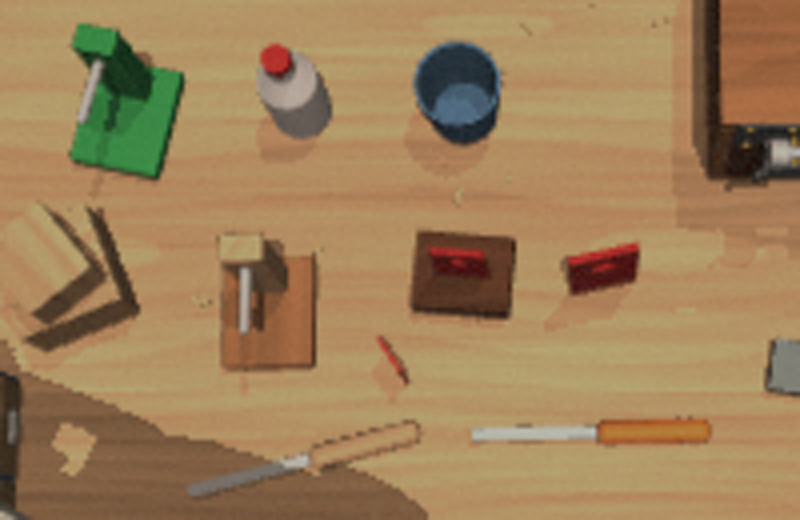

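View pics/crop_c.png

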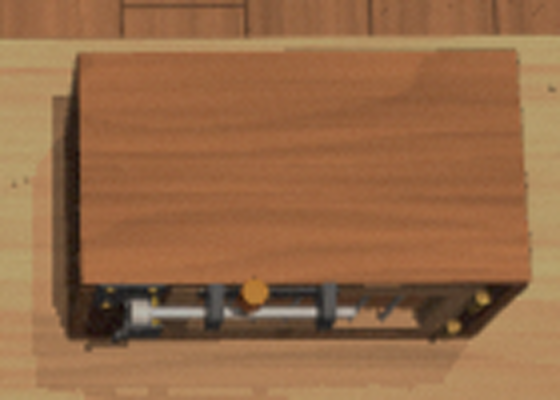

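Candidates for the tally in the top view: the large red one at (290,207), the one in the dark rack at (255,205), and the small one at (238,230). The rack one is the middle-sized and sits in the rack, so I choose it. Candidates for the stand: wooden (205,213), pink (205,295), green (170,165). I choose the wooden one. Next I go over there for a close look.

```bash
cat >> h.py <<'E'
def plan(pos,yaw_deg,obs=None):
    """tool pointing down, tool x axis at world angle yaw; gives turn (tool axes, deg) then shift (m, tool axes after the turn)"""
    obs=obs or ctrl.get_obs()
    M=R.from_rotvec(obs["orientation"]).as_matrix();a=np.radians(yaw_deg)
    x=np.array([np.cos(a),np.sin(a),0]);z=np.array([0,0,-1]);T=np.stack([x,np.cross(z,x),z],1)
    rv=R.from_matrix(M.T@T).as_rotvec(degrees=True); d=T.T@(np.array(pos)-obs["ee_pos"])/1000
    print("turn",rv.round(2),"shift",d.round(4),"from",obs["ee_pos"].round(1))
E
python3 -c "
from h import *
plan([560,250,450],180)"
```

```text
turn [ -0.    -0.   -24.86] shift [-0.2973 -0.3171 -0.0454] from [262.7 567.1 404.6]
```

```bash
python3 -m handwheel '[{"gripper":0,"tz":-0.045,"rz":-8.3},{"gripper":0,"rz":-8.3},{"gripper":0,"rz":-8.26},{"gripper":0,"tx":-0.04,"ty":-0.042},{"gripper":0,"tx":-0.04,"ty":-0.042},{"gripper":0,"tx":-0.04,"ty":-0.042},{"gripper":0,"tx":-0.04,"ty":-0.042},{"gripper":0,"tx":-0.04,"ty":-0.042}]'; python3 -m handwheel '[{"gripper":0,"tx":-0.04,"ty":-0.042},{"gripper":0,"tx":-0.04,"ty":-0.042},{"gripper":0,"tx":-0.017,"ty":-0.023},{"gripper":0},{"gripper":0}]'
python3 -c "
from h import *
shot('wrist','w1');print(ctrl.get_obs()['ee_pos'])"
```

```text
[262.68605664 567.1110236  404.65861802]$[0]: bad value
$[0]: bad value
```

View pics/w1.png

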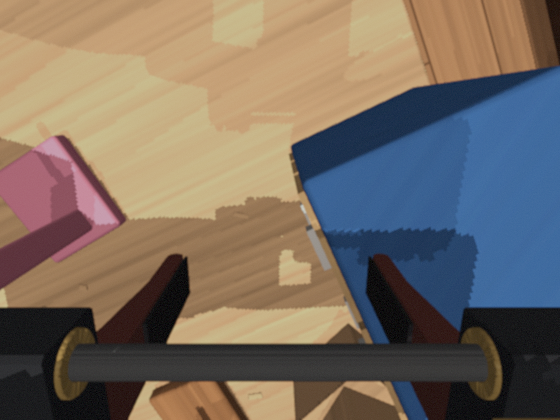

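```bash
python3 -m handwheel '[{"gripper":0,"tx":0,"ty":0,"tz":-0.045,"rx":0,"ry":0,"rz":-8.3},{"gripper":0,"tx":0,"ty":0,"tz":0,"rx":0,"ry":0,"rz":-8.3},{"gripper":0,"tx":0,"ty":0,"tz":0,"rx":0,"ry":0,"rz":-8.26},{"gripper":0,"tx":-0.04,"ty":-0.042,"tz":0,"rx":0,"ry":0,"rz":0},{"gripper":0,"tx":-0.04,"ty":-0.042,"tz":0,"rx":0,"ry":0,"rz":0},{"gripper":0,"tx":-0.04,"ty":-0.042,"tz":0,"rx":0,"ry":0,"rz":0},{"gripper":0,"tx":-0.04,"ty":-0.042,"tz":0,"rx":0,"ry":0,"rz":0},{"gripper":0,"tx":-0.04,"ty":-0.042,"tz":0,"rx":0,"ry":0,"rz":0}]'
```

```text
t: 3.0
ee_pos: [463.7, 355.7, 449.9]
orientation: [-0.0, 3.141, 0.0]
ft_force: [0.4, -0.1, 0.2]
width: 87.8
```

```bash
python3 -m handwheel '[{"gripper":0,"tx":-0.04,"ty":-0.042,"tz":0,"rx":0,"ry":0,"rz":0},{"gripper":0,"tx":-0.04,"ty":-0.042,"tz":0,"rx":0,"ry":0,"rz":0},{"gripper":0,"tx":-0.017,"ty":-0.023,"tz":0,"rx":0,"ry":0,"rz":0},{"gripper":0,"tx":0,"ty":0,"tz":0,"rx":0,"ry":0,"rz":0}]'
python3 -c "
from h import *
shot('wrist','w2');print(ctrl.get_obs())"
```

```text
t: 3.5
ee_pos: [560.8, 248.4, 449.5]
orientation: [-0.005, -3.142, 0.0]
ft_force: [-0.0, -0.0, -0.0]
width: 88.0
{'t': 3.55, 'qpos': array([ 3.99688255e-01,  3.59159489e-01,  1.61691696e+00,  2.91229058e-04,
        1.16582482e+00, -1.16934328e+00]), 'qvel': array([ 0.03348746, -0.00494445,  0.00758929,  0.00461718,  0.000141  ,
        0.00453663]), 'joint_torque': array([-1.46027461e+00, -5.18039024e+01, -2.91560072e+01, -1.08698700e-01,
        4.23907349e-02, -8.63233139e-02]), 'ee_pos': array([559.99109373, 249.50995477, 449.51964145]), 'orientation': array([-2.95205962e-03, -3.14120271e+00, -1.98091666e-04]), 'ft_force': array([ 0.19602434, -0.41696743,  0.67769563]), 'moment': array([ 0.02640802, -0.03306954, -0.02864858]), 'width': 87.98118860473922}
```

View pics/w2.png

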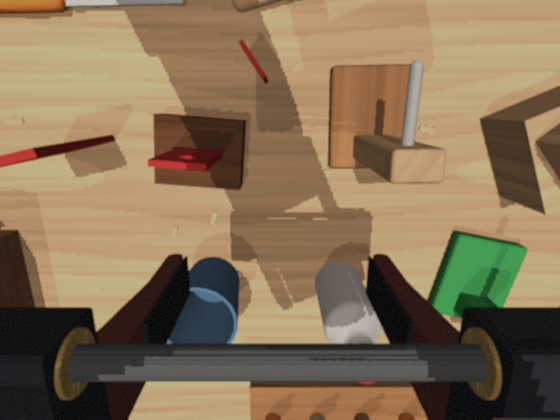

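The wrist view shows the tally in the rack at (186,160), its top edge nearly along y, and the wooden stand with its peg running (418,65)-(408,143). Now I measure both.

```bash
python3 - <<'E'
from h import *
p,o=load("w2");P=cloud(p,o);im=p["image"].astype(int)
def stat(n,m):
    Q=P[m];Q=Q[~np.isnan(Q).any(1)]
    c=np.median(Q,0);lo=np.percentile(Q,2,0);hi=np.percentile(Q,98,0)
    print(n,len(Q),"med",c.round(1),"lo",lo.round(1),"hi",hi.round(1));return Q
red=(im[...,0]>110)&(im[...,1]<60)&(im[...,2]<60)
box=np.zeros(red.shape,bool);box[135:185,140:240]=1
Q=stat("tally all",red&box)
T=Q[Q[:,2]>112];print("top pts",len(T),T.mean(0).round(1),T.min(0).round(1),T.max(0).round(1))
def rect(X):
    r=cv2.minAreaRect(X[:,:2].astype(np.float32));return [np.round(v,1) for v in r]
print("rect",rect(T))
b=np.zeros(red.shape,bool);b[105:190,148:248]=1
Z=P[...,2]
Q=P[b&(Z>25)&(Z<40)];print("rack top",len(Q),np.median(Q[:,2]).round(1),rect(Q))
b[:]=0;b[50:190,320:460]=1
Q=P[b&(Z>12)&(Z<30)];print("base top",len(Q),np.median(Q[:,2]).round(1),rect(Q))
Q=P[b&(Z>155)];print("post top",len(Q),np.median(Q[:,2]).round(1),rect(Q))
Q=P[b&(Z>130)&(Z<157)&(np.abs(im.max(-1)-im.min(-1))<30)];print("peg",len(Q),Q.min(0).round(1),Q.max(0).round(1))
L=cv2.fitLine(Q.astype(np.float32),cv2.DIST_HUBER,0,.01,.01).ravel();print(L.round(3))
E
python3 - <<'E'
from h import *
p,o=load("w2")
a=cv2.resize(p["image"][40:200,130:460],None,fx=2.4,fy=2.4,interpolation=cv2.INTER_CUBIC);cv2.imwrite("pics/cw2.png",a[...,::-1])
E
```

```text
tally all 441 med [528.6 161.3 119.6] lo [525.  139.4  77.1] hi [533.7 184.5 121.3]
top pts 384 [528.9 162.  119.6] [524.4 137.  113.8] [533.9 185.5 122.2]
rect [array([529.2, 161.4]), array([48.6,  6. ]), np.float64(84.6)]
rack top 5056 34.9 [array([529.3, 160.8]), array([95.8, 75.1]), np.float64(85.2)]
base top 6238 21.9 [array([494.2, 347.2]), array([110.1,  83.2]), np.float64(0.8)]
post top 2069 166.8 [array([523.9, 350.4]), array([26.2, 39.7]), np.float64(0.3)]
peg 1071 [449.5 344.6 137.6] [511.  354.7 150.4]
[ 9.95000e-01  1.40000e-02 -9.90000e-02  4.79852e+02  3.49082e+02
  1.45400e+02]
```

View pics/cw2.png

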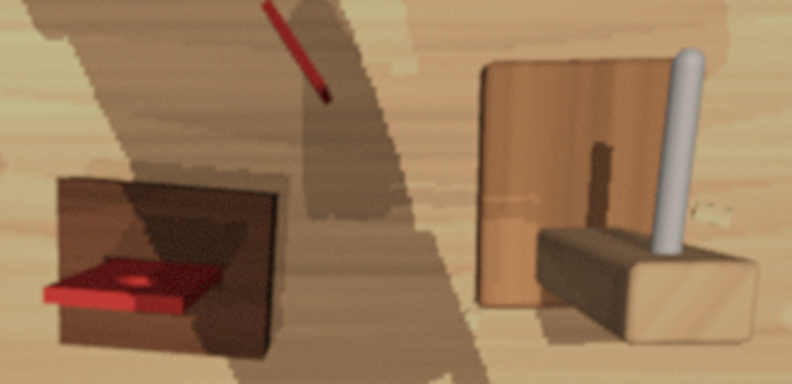

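```bash
python3 -c "
from h import *
plan([529.1,161.5,271],174.9)"
```

```text
turn [ 0.01 -0.02  4.99] shift [ 0.0229 -0.0904  0.1785] from [560.  249.5 449.5]
```

```bash
python3 -m handwheel '[{"gripper":0,"tx":0,"ty":0,"tz":0,"rx":0,"ry":0,"rz":5},{"gripper":0,"tx":0.012,"ty":-0.045,"tz":0.02,"rx":0,"ry":0,"rz":0},{"gripper":0,"tx":0.011,"ty":-0.0454,"tz":0.04,"rx":0,"ry":0,"rz":0},{"gripper":0,"tx":0,"ty":0,"tz":0.04,"rx":0,"ry":0,"rz":0},{"gripper":0,"tx":0,"ty":0,"tz":0,"rx":0,"ry":0,"rz":0},{"gripper":0,"tx":0,"ty":0,"tz":0,"rx":0,"ry":0,"rz":0}]'
python3 -c "
from h import *
shot('wrist','w3');plan([529.1,161.5,271],174.9)
p,o=load('w3');P=cloud(p,o);im=p['image'].astype(int)
red=(im[...,0]>110)&(im[...,1]<60)&(im[...,2]<60)
T=P[red&(P[...,2]>112)&(P[...,2]<124)];T=T[(abs(T[:,1]-161)<45)&(abs(T[:,0]-529)<30)]
print(len(T),T.mean(0),cv2.minAreaRect(T[:,:2].astype(np.float32)))
"
```

```text
t: 4.3
ee_pos: [529.3, 163.2, 351.0]
orientation: [0.135, 3.137, 0.001]
ft_force: [0.5, 0.0, 0.1]
width: 87.8
turn [0.06 0.14 0.18] shift [ 0.0003 -0.0018  0.0804] from [529.5 163.2 351.4]
712 [529.36889684 160.95751731 119.95768136] ((529.3991088867188, 160.7855224609375), (49.47658920288086, 6.287870407104492), 85.24847412109375)
```

View pics/w3.png

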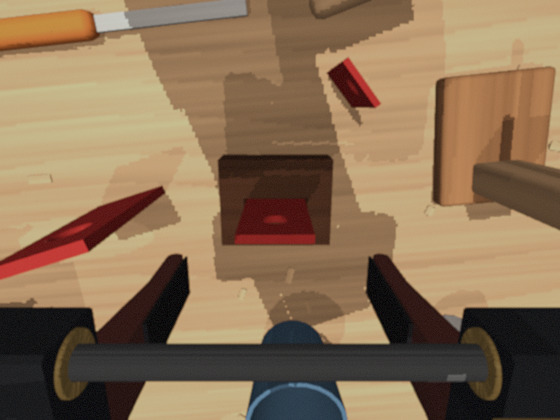

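The view is centred on the tally at (275,225), clear of the rack's neighbours. Going down and gripping.

```bash
python3 -m handwheel '[{"gripper":0,"tx":0,"ty":-0.002,"tz":0.04,"rx":0,"ry":0,"rz":0},{"gripper":0,"tx":0,"ty":0,"tz":0.04,"rx":0,"ry":0,"rz":0},{"gripper":0,"tx":0,"ty":0,"tz":0,"rx":0,"ry":0,"rz":0},{"gripper":0.5,"tx":0,"ty":0,"tz":0,"rx":0,"ry":0,"rz":0},{"gripper":0.5,"tx":0,"ty":0,"tz":0,"rx":0,"ry":0,"rz":0},{"gripper":0.5,"tx":0,"ty":0,"tz":0,"rx":0,"ry":0,"rz":0}]'
```

```text
t: 5.1
ee_pos: [529.2, 160.3, 271.0]
orientation: [0.137, 3.136, 0.001]
ft_force: [0.7, -0.2, 0.3]
width: 61.1
```

```bash
python3 -m handwheel '[{"gripper":0.6,"tx":0,"ty":0,"tz":0,"rx":0,"ry":0,"rz":0},{"gripper":0.6,"tx":0,"ty":0,"tz":0,"rx":0,"ry":0,"rz":0},{"gripper":0.6,"tx":0,"ty":0,"tz":0,"rx":0,"ry":0,"rz":0}]'
```

```text
t: 5.48
ee_pos: [529.0, 160.1, 270.1]
orientation: [0.137, 3.138, 0.0]
ft_force: [0.0, -0.3, 5.9]
width: 49.8
```

```bash
python3 -m handwheel '[{"gripper":0.6,"tx":0,"ty":0,"tz":-0.015,"rx":0,"ry":0,"rz":0},{"gripper":0.6,"tx":0,"ty":0,"tz":-0.03,"rx":0,"ry":0,"rz":0},{"gripper":0.6,"tx":0,"ty":0,"tz":-0.035,"rx":0,"ry":0,"rz":0},{"gripper":0.6,"tx":0,"ty":0,"tz":-0.03,"rx":0,"ry":0,"rz":0},{"gripper":0.6,"tx":0,"ty":0,"tz":0,"rx":0,"ry":0,"rz":-5.5},{"gripper":0.6,"tx":0,"ty":0,"tz":0,"rx":0,"ry":0,"rz":0}]'
python3 -c "
from h import *
shot('wrist','w4');plan([422,349.8,381],180.4)"
```

```text
t: 6.22
ee_pos: [528.5, 160.0, 380.5]
orientation: [-0.013, 3.141, 0.0]
ft_force: [0.5, -0.4, -1.2]
width: 49.7
turn [ 0. -0.  0.] shift [ 0.1051  0.1905 -0.001 ] from [528.5 160.  380. ]
```

View pics/w4.png

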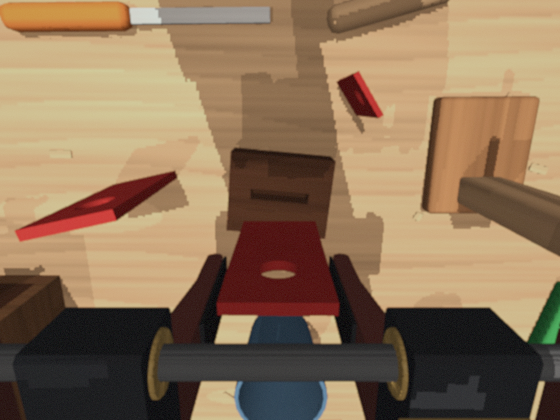

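The tally is held upright with its hole at (278,270). I check its place relative to the tool.

Run:
```python
from h import *
p,o=load("w4");P=cloud(p,o);im=p['image'].astype(int)
M=R.from_rotvec(o["orientation"]).as_matrix()
b=np.zeros(P.shape[:2],bool);b[215:320,215:345]=1
red=b&(im[...,0]>75)&(im[...,1]<50)&(im[...,2]<50)
Q=(P[red]-o["ee_pos"])@M;Q=Q[~np.isnan(Q).any(1)]
F=Q[(Q[:,2]>158)&(Q[:,2]<260)]
print(len(F),F.min(0).round(1),F.max(0).round(1))
T=Q[Q[:,2]<154];print("top",len(T),T.mean(0).round(1),T.min(0).round(1),T.max(0).round(1))
A=np.c_[F[:,1:],np.ones(len(F))];c,*_=np.linalg.lstsq(A,F[:,0],rcond=None);print("x=ay+bz+c",c.round(4), "at z=185",c[1]*185+c[2])
# hole
m=(red[215:320,215:345]==0).astype(np.uint8);n,l,s,ce=cv2.connectedComponentsWithStats(m)
for i in range(1,n):
    if 50<s[i,4]<900: 
        u,v=ce[i]+[215,215]; f,cx,cy=K(p);C=np.array(p["T_tool_cam"]);d=C[:3,:3]@[(u-cx)/f,-(v-cy)/f,-1];t=(c[1]*185+c[2]-C[0,3])/d[0];print("blob",s[i],u,v,"tool pt",C[:3,3]+d*t)
```

```text
6417 [ -2.6 -25.4 158. ] [  4.4  25.2 260. ]
top 2041 [  1.1  -0.5 150.5] [ -3.3 -25.8 147.7] [  4.1  24.  154. ]
x=ay+bz+c [ 1.0000e-03 -3.0000e-04  2.9508e+00] at z=185 2.904460466955675
blob [ 46  55  34   9 247] 277.7773279352227 273.9676113360324 tool pt [  2.90446047  -0.65803973 176.41919637]
```

```bash
python3 -m handwheel '[{"gripper":0.6,"tx":0.045,"ty":0.03,"tz":0,"rx":0,"ry":0,"rz":0},{"gripper":0.6,"tx":0.045,"ty":0.045,"tz":0,"rx":0,"ry":0,"rz":0},{"gripper":0.6,"tx":0.015,"ty":0.045,"tz":0,"rx":0,"ry":0,"rz":0},{"gripper":0.6,"tx":0,"ty":0.04,"tz":0,"rx":0,"ry":0,"rz":0},{"gripper":0.6,"tx":0,"ty":0.03,"tz":0.03,"rx":0,"ry":0,"rz":0},{"gripper":0.6,"tx":0,"ty":0,"tz":0.024,"rx":0,"ry":0,"rz":0},{"gripper":0.6,"tx":0,"ty":0,"tz":0,"rx":0,"ry":0,"rz":0},{"gripper":0.6,"tx":0,"ty":0,"tz":0,"rx":0,"ry":0,"rz":0}]'
python3 -c "
from h import *
shot('wrist','w5');shot('scene','s5');plan([422,349.9,326.5],180.4)"
```

```text
t: 7.28
ee_pos: [423.1, 348.2, 326.1]
orientation: [0.012, -3.141, 0.0]
ft_force: [-0.7, 0.3, 0.5]
width: 49.6
turn [0.05 0.07 0.04] shift [0.0013 0.0017 0.0002] from [423.3 348.2 326.7]
```

View pics/w5.png

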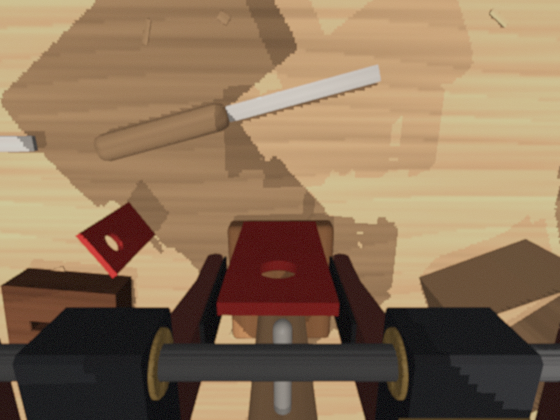

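View pics/s5.png

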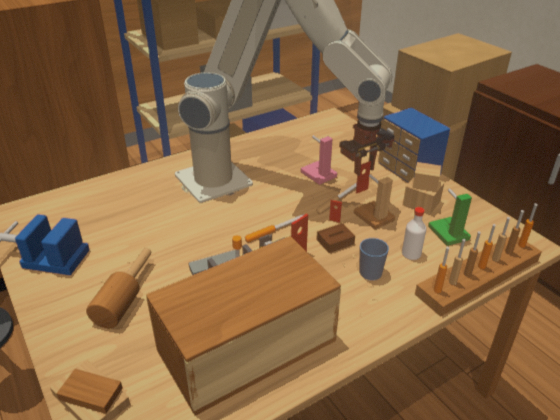

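The peg end is straight behind the hole: (283,325) against (278,270). I correct y by 1.5 mm and push on, watching the force.

```bash
python3 -m handwheel '[{"gripper":0.6,"tx":0,"ty":0.0015,"tz":0,"rx":0,"ry":0,"rz":0},{"gripper":0.6,"tx":-0.01,"ty":0,"tz":0,"rx":0,"ry":0,"rz":0},{"gripper":0.6,"tx":-0.01,"ty":0,"tz":0,"rx":0,"ry":0,"rz":0},{"gripper":0.6,"tx":-0.01,"ty":0,"tz":0,"rx":0,"ry":0,"rz":0},{"gripper":0.6,"tx":-0.008,"ty":0,"tz":0,"rx":0,"ry":0,"rz":0},{"gripper":0.6,"tx":0,"ty":0,"tz":0,"rx":0,"ry":0,"rz":0}]'
python3 -c "
from h import *
shot('wrist','w6');print(ctrl.get_obs()['ft_force'])"
```

```text
t: 8.12
ee_pos: [461.5, 350.1, 325.6]
orientation: [-0.013, 3.141, 0.0]
ft_force: [0.6, -0.7, 0.2]
width: 49.5
[ 0.05954776  0.30658179 -0.19028285]
```

View pics/w6.png

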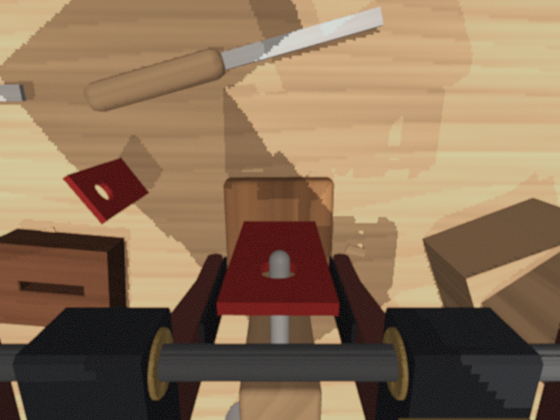

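The peg sticks through the hole at (279,262) and there is no side force. I go further on, lower and release.

```bash
python3 -m handwheel '[{"gripper":0.6,"tx":-0.01,"ty":0,"tz":0,"rx":0,"ry":0,"rz":0},{"gripper":0.6,"tx":-0.01,"ty":0,"tz":0.001,"rx":0,"ry":0,"rz":0},{"gripper":0.6,"tx":0,"ty":0,"tz":0.003,"rx":0,"ry":0,"rz":0},{"gripper":0.6,"tx":0,"ty":0,"tz":0.002,"rx":0,"ry":0,"rz":0},{"gripper":0.6,"tx":0,"ty":0,"tz":0,"rx":0,"ry":0,"rz":0}]'
```

```text
t: 8.8
ee_pos: [480.5, 350.3, 319.3]
orientation: [0.014, -3.141, 0.001]
ft_force: [0.4, -0.4, -1.0]
width: 49.6
```

```bash
python3 -m handwheel '[{"gripper":0.35,"tx":0,"ty":0,"tz":0,"rx":0,"ry":0,"rz":0},{"gripper":0.1,"tx":0,"ty":0,"tz":0,"rx":0,"ry":0,"rz":0},{"gripper":0,"tx":0,"ty":0,"tz":0,"rx":0,"ry":0,"rz":0},{"gripper":0,"tx":0,"ty":0,"tz":0,"rx":0,"ry":0,"rz":0},{"gripper":0,"tx":0,"ty":0,"tz":0,"rx":0,"ry":0,"rz":0}]'
python3 -c "
from h import *
shot('wrist','w7')"
```

```text
t: 9.43
ee_pos: [480.9, 350.4, 319.7]
orientation: [-0.014, 3.141, 0.0]
ft_force: [0.2, -0.3, -1.0]
width: 87.1
```

View pics/w7.png

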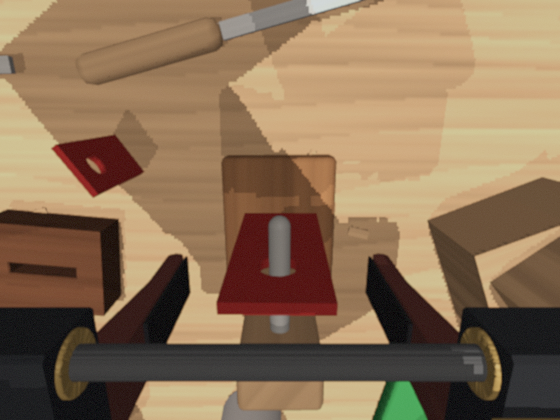

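The tally hangs on the peg at (279,270), with the fingers clear on both sides. I rise and go to look at the knob.

```bash
python3 -m handwheel '[{"gripper":0,"tx":0,"ty":0,"tz":-0.02,"rx":0,"ry":0,"rz":0},{"gripper":0,"tx":0,"ty":0,"tz":-0.04,"rx":0,"ry":0,"rz":0},{"gripper":0,"tx":0,"ty":0,"tz":-0.05,"rx":0,"ry":0,"rz":0},{"gripper":0,"tx":0,"ty":-0.03,"tz":-0.05,"rx":0,"ry":0,"rz":0},{"gripper":0,"tx":-0.02,"ty":-0.06,"tz":0,"rx":0,"ry":0,"rz":0},{"gripper":0,"tx":-0.02,"ty":-0.06,"tz":0,"rx":0,"ry":0,"rz":0},{"gripper":0,"tx":-0.02,"ty":-0.06,"tz":0,"rx":0,"ry":0,"rz":0},{"gripper":0,"tx":-0.02,"ty":-0.06,"tz":0,"rx":0,"ry":0,"rz":0}]'
python3 -c "
from h import *
plan([650,-215,480],180)"
```

```text
t: 10.48
ee_pos: [562.5, 82.0, 480.0]
orientation: [-0.014, 3.141, 0.0]
ft_force: [0.6, 0.4, 0.9]
width: 88.1
turn [0.01 0.04 0.52] shift [-0.0875 -0.297  -0.    ] from [562.5  82.  480. ]
```

```bash
python3 -m handwheel '[{"gripper":0,"tx":-0.02,"ty":-0.055,"tz":0,"rx":0,"ry":0,"rz":0.5},{"gripper":0,"tx":-0.02,"ty":-0.055,"tz":0,"rx":0,"ry":0,"rz":0},{"gripper":0,"tx":-0.02,"ty":-0.055,"tz":0,"rx":0,"ry":0,"rz":0},{"gripper":0,"tx":-0.015,"ty":-0.055,"tz":0,"rx":0,"ry":0,"rz":0},{"gripper":0,"tx":-0.005,"ty":-0.05,"tz":0,"rx":0,"ry":0,"rz":0},{"gripper":0,"tx":0,"ty":0,"tz":0,"rx":0,"ry":0,"rz":0},{"gripper":0,"tx":0,"ty":0,"tz":0,"rx":0,"ry":0,"rz":0}]'
python3 -c "
from h import *
shot('wrist','w8');shot('scene','s8')
p,o=load('s8');cv2.imwrite('pics/s8c.png',cv2.resize(p['image'][150:260,290:450],None,fx=4,fy=4,interpolation=cv2.INTER_CUBIC)[...,::-1])"
```

```text
t: 11.35
ee_pos: [642.6, -185.6, 479.4]
orientation: [-0.001, -3.141, -0.001]
ft_force: [-0.0, -0.1, -0.6]
width: 87.9
```

View pics/w8.png

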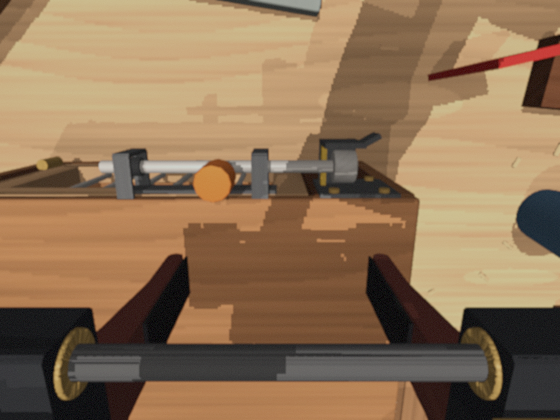

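View pics/s8c.png

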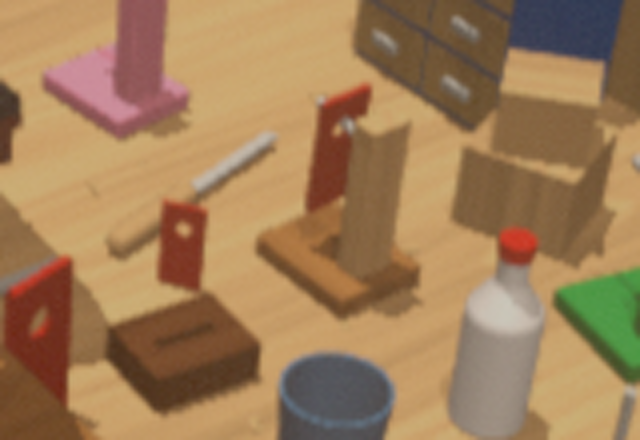

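The tally hangs properly (crop, around (340,130)). The wrist view shows the knob at (214,180), the bolt along the row at 165 and the collar at (345,165).

Run:
```python
from h import *
p,o=load("w8");P=cloud(p,o);im=p['image'].astype(int)
b=np.zeros(P.shape[:2],bool);b[150:210,185:245]=1
org=b&(im[...,0]>150)&(im[...,0]-im[...,2]>110)&(P[...,2]>205)
Q=P[org];print("all",len(Q),Q.min(0).round(1),Q.max(0).round(1))
T=Q[Q[:,2]>237];print("top",len(T),np.median(T,0).round(1),cv2.minEnclosingCircle(T[:,:2].astype(np.float32)),(T.min(0)+T.max(0))/2)
z=P[...,2]
L=P[(abs(z-200)<3)];L=L[(L[:,0]>600)]
print("lockertop",L.min(0).round(1),L.max(0).round(1))
# front edge of locker top
for y in (-60,-80,-120,-160,-280,-320):
    e=L[abs(L[:,1]-y)<4]; print(y,e[:,0].min().round(1) if len(e) else None)
b[:]=0;b[155:180,275:325]=1
B=P[b&(z>150)&(z<190)&(im.max(-1)-im.min(-1)<40)];print("bolt",len(B),np.median(B,0).round(1),cv2.fitLine(B.astype(np.float32),cv2.DIST_HUBER,0,.01,.01).ravel().round(3))
q,_=load("s8")
Pq=cloud(q);i2=q["image"].astype(int);m=np.zeros(Pq.shape[:2],bool);m[225:265,220:255]=1
m&=(i2[...,0]>150)&(i2[...,0]-i2[...,2]>110)&(Pq[...,2]>205)
S=Pq[m];print("scene knob",len(S),S.min(0).round(1) if len(S) else"",S.max(0).round(1) if len(S) else "")
```

```text
all 1067 [ 597.  -238.   239.7] [ 620.4 -215.3  244. ]
top 1067 [ 608.1 -226.5  241.9] ((608.689208984375, -226.55593872070312), 11.739046096801758) [ 608.72252613 -226.66017131  241.83544079]
lockertop [ 600. -412.  197.] [835.5 -79.9 202.8]
-60 None
-80 628.7
-120 625.3
-160 628.0
-280 628.4
-320 628.5
bolt 659 [ 607.9 -167.6  176.1] [ 1.30000e-02  1.00000e+00 -1.10000e-02  6.08092e+02 -1.68858e+02
  1.76223e+02]
scene knob 52 [ 597.7 -241.2  235.8] [ 623.9 -218.7  246.1]
```

```bash
python3 -c "
from h import *
plan([608.7,-226.6,390],179.5)"
```

```text
turn [ 0.02 -0.01  0.58] shift [ 0.0336 -0.0423  0.0897] from [ 642.7 -184.6  479.7]
```

```bash
python3 -m handwheel '[{"gripper":0,"tx":0.017,"ty":-0.021,"tz":0.01,"rx":0,"ry":0,"rz":0.5},{"gripper":0,"tx":0.017,"ty":-0.021,"tz":0.02,"rx":0,"ry":0,"rz":0},{"gripper":0,"tx":0,"ty":0,"tz":0.01,"rx":0,"ry":0,"rz":0},{"gripper":0.3,"tx":0,"ty":0,"tz":0,"rx":0,"ry":0,"rz":0},{"gripper":0.3,"tx":0,"ty":0,"tz":0,"rx":0,"ry":0,"rz":0}]'
python3 - <<'E'
from h import *
p,o=shot("wrist","w9");P=cloud(p,o);im=p['image'].astype(int)
org=(im[...,0]>150)&(im[...,0]-im[...,2]>110)&(P[...,2]>235)&(P[...,2]<248)
Q=P[org];Q=Q[abs(Q[:,0]-608)<40];print(len(Q),Q.min(0).round(1),Q.max(0).round(1))
c=(Q.min(0)+Q.max(0))/2;print(c);plan([c[0],c[1],390],179.5,o)
E
```

```text
t: 12.08
ee_pos: [609.4, -226.8, 440.4]
orientation: [0.012, 3.14, -0.0]
ft_force: [-0.2, -0.0, 0.2]
width: 71.3
1209 [ 597.1 -237.6  239.9] [ 619.6 -216.1  243.6]
[ 608.38947647 -226.83420072  241.76500802]
turn [-0.01  0.07  0.08] shift [ 0.001  -0.0001  0.0504] from [ 609.4 -226.8  440.4]
```

View pics/w9.png

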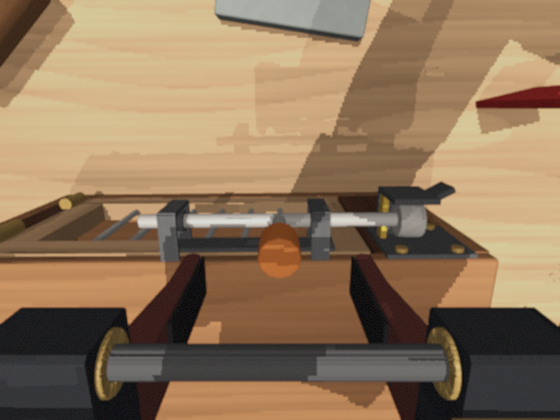

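The knob at (279,248) is centred between the fingers. I descend 50 mm and pinch.

```bash
python3 -m handwheel '[{"gripper":0.3,"tx":0.001,"ty":0,"tz":0.025,"rx":0,"ry":0,"rz":0},{"gripper":0.3,"tx":0,"ty":0,"tz":0.025,"rx":0,"ry":0,"rz":0},{"gripper":0.3,"tx":0,"ty":0,"tz":0,"rx":0,"ry":0,"rz":0},{"gripper":0.5,"tx":0,"ty":0,"tz":0,"rx":0,"ry":0,"rz":0},{"gripper":0.65,"tx":0,"ty":0,"tz":0,"rx":0,"ry":0,"rz":0},{"gripper":0.8,"tx":0,"ty":0,"tz":0,"rx":0,"ry":0,"rz":0},{"gripper":0.8,"tx":0,"ty":0,"tz":0,"rx":0,"ry":0,"rz":0},{"gripper":0.8,"tx":0,"ty":0,"tz":0,"rx":0,"ry":0,"rz":0}]'
```

```text
t: 13.12
ee_pos: [607.7, -227.7, 390.1]
orientation: [0.014, 3.141, -0.0]
ft_force: [-0.4, 0.5, 3.6]
width: 23.1
```

```bash
python3 -m handwheel '[{"gripper":0.8,"tx":0,"ty":0,"tz":-0.004,"rx":0,"ry":0,"rz":0},{"gripper":0.8,"tx":0,"ty":0,"tz":-0.004,"rx":0,"ry":0,"rz":0},{"gripper":0.8,"tx":0,"ty":0,"tz":-0.0035,"rx":0,"ry":0,"rz":0},{"gripper":0.8,"tx":0,"ty":0,"tz":0,"rx":0,"ry":0,"rz":0},{"gripper":0.8,"tx":0,"ty":0,"tz":0,"rx":0,"ry":0,"rz":0}]'
python3 - <<'E'
from h import *
p,o=shot("wrist","w10");print(o["ee_pos"],o["ft_force"],o["width"])
E
```

```text
t: 13.75
ee_pos: [607.6, -227.7, 401.1]
orientation: [0.013, 3.142, -0.0]
ft_force: [0.6, 0.6, -2.5]
width: 23.4
[ 607.59054928 -227.73250506  401.11805381] [ 0.61297152  0.60241571 -2.51824688] 23.38615377962252
```

View pics/w10.png

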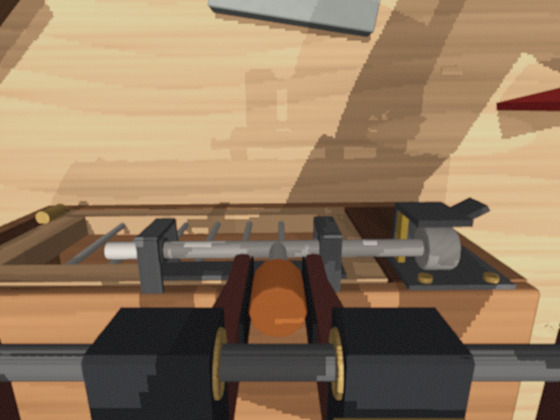

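The bolt is lifted: −2.5 N is its weight, and the collar at (440,247) stands above the lip. Drawing it back gently.

```bash
python3 -m handwheel '[{"gripper":0.8,"tx":0,"ty":-0.004,"tz":0,"rx":0,"ry":0,"rz":0},{"gripper":0.8,"tx":0,"ty":-0.004,"tz":0,"rx":0,"ry":0,"rz":0},{"gripper":0.8,"tx":0,"ty":-0.004,"tz":0,"rx":0,"ry":0,"rz":0},{"gripper":0.8,"tx":0,"ty":0,"tz":0,"rx":0,"ry":0,"rz":0}]'
```

```text
t: 14.3
ee_pos: [607.5, -240.4, 401.2]
orientation: [0.014, 3.141, -0.001]
ft_force: [0.5, 0.3, -2.5]
width: 23.6
```

```bash
python3 -m handwheel '[{"gripper":0.8,"tx":0,"ty":-0.006,"tz":0,"rx":0,"ry":0,"rz":0},{"gripper":0.8,"tx":0,"ty":-0.006,"tz":0,"rx":0,"ry":0,"rz":0},{"gripper":0.8,"tx":0,"ty":-0.006,"tz":0,"rx":0,"ry":0,"rz":0},{"gripper":0.8,"tx":0,"ty":-0.006,"tz":0,"rx":0,"ry":0,"rz":0},{"gripper":0.8,"tx":0,"ty":-0.005,"tz":0,"rx":0,"ry":0,"rz":0},{"gripper":0.8,"tx":0,"ty":0,"tz":0,"rx":0,"ry":0,"rz":0},{"gripper":0.8,"tx":0,"ty":0,"tz":0,"rx":0,"ry":0,"rz":0}]'
python3 - <<'E'
from h import *
p,o=shot("wrist","w11");print(o["ee_pos"],o["ft_force"],o["width"])
f,_=load("top0");P=cloud(p,o)
E
```

```text
t: 15.18
ee_pos: [607.2, -269.0, 401.2]
orientation: [0.014, 3.141, -0.001]
ft_force: [1.9, -0.8, -2.3]
width: 23.5
[ 607.24914385 -269.0008003   401.24697055] [ 1.89210139 -0.80273271 -2.31645965] 23.451361161015512
```

View pics/w11.png

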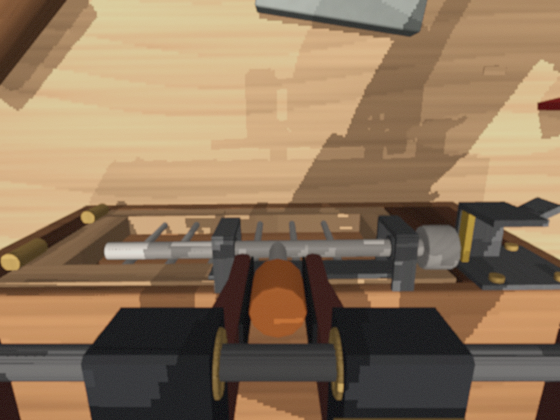

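The collar at (437,247) is clear of the lip at (468,240), bolt drawn 41 mm. I find the hinge axis for the arc.

Run:
```python
from h import *
for n in("w11","w10"):
  p,o=load(n);P=cloud(p,o);im=p['image'].astype(int)
  g=(im[...,0]>150)&(im[...,0]-im[...,2]>90)&(im[...,1]>110)
  m=np.zeros(g.shape,bool);m[195:275,0:115]=1;m&=g
  k,l,s,c=cv2.connectedComponentsWithStats(m.astype(np.uint8))
  for i in range(1,k):
    if s[i,4]>25:
      Q=P[l==i];print(n,s[i],c[i].round(),np.nanmin(Q,0).round(),np.nanmax(Q,0).round(),np.nanmedian(Q,0).round())
```

```text
w11 [ 81 212  13  11 122] [ 87. 217.] [ 618. -467.   30.] [ 629. -439.   67.] [ 624. -445.   65.]
w11 [  1 254  18  16 237] [ 10. 262.] [ 618. -468.  142.] [ 629. -438.  166.] [ 623. -445.  165.]
w10 [ 36 212  13  11 123] [ 42. 217.] [ 618. -450.   63.] [ 628. -438.   67.] [ 624. -445.   65.]
```

```bash
python3 -m handwheel '[{"gripper":0.8,"tx":0.0044,"ty":-0.0005,"tz":0,"rx":0,"ry":0,"rz":-1.43},{"gripper":0.8,"tx":0.0044,"ty":-0.0005,"tz":0,"rx":0,"ry":0,"rz":-1.43},{"gripper":0.8,"tx":0.0044,"ty":-0.0005,"tz":0,"rx":0,"ry":0,"rz":-1.43},{"gripper":0.8,"tx":0.0044,"ty":-0.0005,"tz":0,"rx":0,"ry":0,"rz":-1.43},{"gripper":0.8,"tx":0,"ty":0,"tz":0,"rx":0,"ry":0,"rz":0}]'
```

```text
t: 15.85
ee_pos: [589.4, -271.3, 401.3]
orientation: [0.144, -3.138, -0.0]
ft_force: [3.0, -0.0, -2.6]
width: 23.4
```

```bash
python3 -m handwheel '[{"gripper":0.8,"tx":0.0044,"ty":-0.0006,"tz":0,"rx":0,"ry":0,"rz":-1.43},{"gripper":0.8,"tx":0.0088,"ty":-0.0012,"tz":0,"rx":0,"ry":0,"rz":-2.86},{"gripper":0.8,"tx":0.0088,"ty":-0.0012,"tz":0,"rx":0,"ry":0,"rz":-2.86},{"gripper":0.8,"tx":0.0088,"ty":-0.0012,"tz":0,"rx":0,"ry":0,"rz":-2.86},{"gripper":0.8,"tx":0.0044,"ty":-0.0006,"tz":0,"rx":0,"ry":0,"rz":-1.43},{"gripper":0.8,"tx":0,"ty":0,"tz":0,"rx":0,"ry":0,"rz":0},{"gripper":0.8,"tx":0,"ty":0,"tz":0,"rx":0,"ry":0,"rz":0},{"gripper":0.8,"tx":0,"ty":0,"tz":0,"rx":0,"ry":0,"rz":0}]'
python3 - <<'E'
from h import *
p,o=shot("wrist","w12");shot("top","t12");shot("scene","s12");print(o["ee_pos"],o["ft_force"],o["width"],o["qpos"])
q,_=load('s12');cv2.imwrite('pics/s12c.png',cv2.resize(q['image'][150:290,180:450],None,fx=2.9,fy=2.9,interpolation=cv2.INTER_CUBIC)[...,::-1])
E
```

```text
t: 16.85
ee_pos: [556.1, -281.7, 401.1]
orientation: [-0.455, 3.108, 0.0]
ft_force: [3.9, 0.4, -2.1]
width: 23.4
[ 556.13579189 -281.73975855  401.14198368] [ 3.8781594   0.43791369 -2.09121291] 23.37211963323423 [-4.88038523e-01  4.24681469e-01  1.63638718e+00  1.87023655e-04
  1.08042872e+00 -2.34972933e+00]
```

View pics/w12.png

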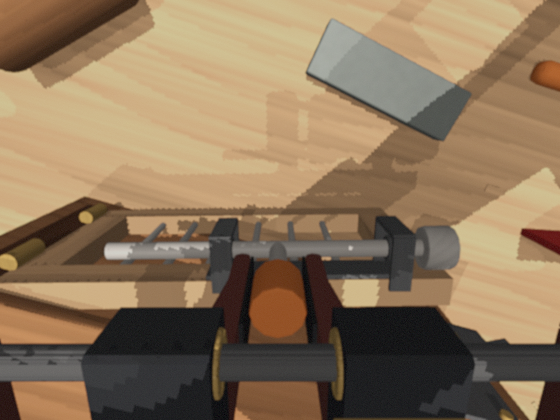

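View pics/s12c.png

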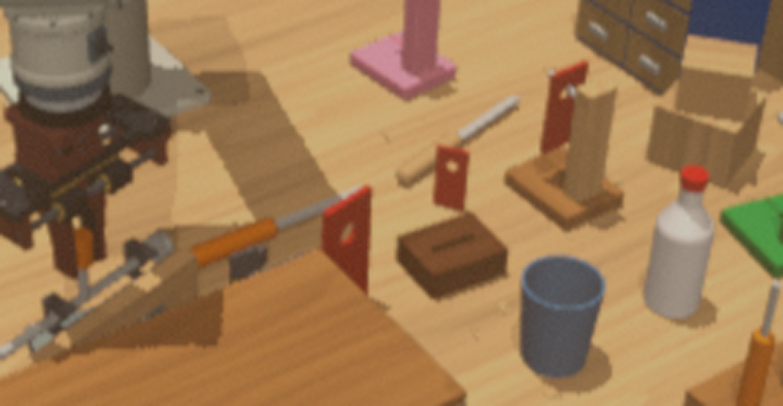

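View pics/t12.png

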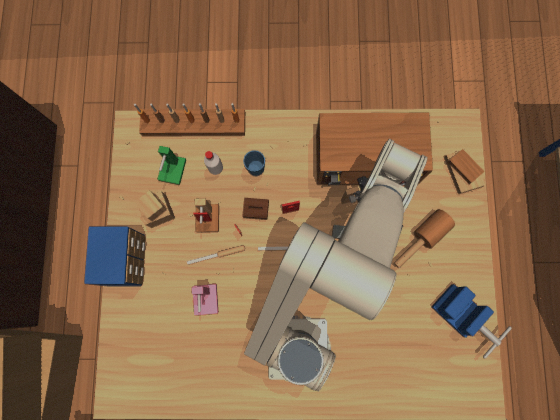

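The gate stands ajar with the knob still pinched at (278,295) and the collar at (437,247) off the keeper. The tally is still on the peg. I measure the angle.

Run:
```python
from h import *
p,o=load("w12");P=cloud(p,o);im=p['image'].astype(int)
m=np.zeros(P.shape[:2],bool);m[235:262,110:235]=1;m[235:262,320:380]=1
m&=(im.max(-1)-im.min(-1)<40)&(im.min(-1)>80)&(P[...,2]>170)&(P[...,2]<200)
B=P[m];L=cv2.fitLine(B.astype(np.float32),cv2.DIST_HUBER,0,.01,.01).ravel();L*=np.sign(L[1]);print(len(B),L.round(3),"gate angle",np.arctan2(-L[0],L[1]))
q,_=load("t12");Q=cloud(q);i=q["image"].astype(int)
r=(i[...,0]>100)&(i[...,1]<60)&(i[...,2]<60);r[:,:185]=0;r[:,225:]=0;r[:195]=0;r[235:]=0
T=Q[r];print("tally in top view",len(T),np.nanmedian(T,0),np.nanmax(T,0))
```

```text
2748 [-2.95000e-01  9.56000e-01  1.00000e-03  5.63810e+02 -3.08582e+02
  1.87113e+02] gate angle 0.29921123
tally in top view 26 [480.71363544 352.92082228 161.96410193] [513.34863078 384.88288785 174.65333397]
```

The gate is at about 0.30 rad (bolt-line fit, 0.15 to 0.46 wanted), it is still, and the tally is at (481,~350). I hand the job in.

```bash
python3 -c "
from h import *
o=ctrl.get_obs();print(o['t'],o['ft_force'],o['width'],abs(o['qvel']).max());print(ctrl.close_job())"
```

```text
17.0 [ 5.45124283  0.93373595 -2.45162008] 23.77878186506384 0.0020196285566820944
the job is handed in; nothing more can be done
None
```

The job is handed in at 17.0 s. The tally hangs on the peg and the gate is held ajar with the bolt drawn. `ctrl.close_job()` reports no verdict, so the outcome rests on my own checks.

**What I did**
- **Tally:** I took the middle-sized red tally from the rack, put it on the wooden stand's peg without force, and let go.
- **Bolt:** I pinched the orange knob, lifted the bolt 11 mm and drew it back about 41 mm. The wrist force stayed at a few newtons.
- **Gate:** I swung the gate open along its hinge arc and am still holding it by the knob.

**Last checks**
- **Gate angle:** about 0.30 rad from a line fit to the bolt, about 8 cm at the free edge. A similar fit with the gate shut was about 0.01 rad off square, so it may be 0.31 rad.
- **Bolt:** the collar is clear of the keeper.
- **Arm and grip:** the arm is at rest with the knob in the grip at 23 to 24 mm. It feels the spring pull of 4 to 5 N and the bolt's weight of 2.5 N.
- **Tally:** it hangs in the scene and top views, at x 481 and about y 350 (few pixels, so y only to a few mm).
- **Bystanders:** they looked undisturbed in the last top view, but I did not measure them one by one. The arm hides the sharpening stone there; the wrist view shows it lying on the bench.

The first two move calls were refused as "bad value" because every row needs all its keys. Nothing moved then, and no other check failed or disagreed.

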